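Send the sealed carton over the tipping gate

ROBOT

A 6-joint arm with a two-finger parallel gripper is mounted at the origin on the work surface. World frame = base frame: x ahead of the robot, y to its left, z up, the work surface at z = 0. Lengths are in m, angles in rad, forces in N, time in s.
With the tool pointing down it reaches from about 0.35 to 1 m from the base axis. Payload 7.1 kg.
Tool frame: the origin (TCP) lies at the very end of the fingers, on their centre line; the grasp point (between the pads) lies 19 mm behind it; z points along the fingers, y is the line along which they close (so a half turn about z gives the same grasp; the last joint's range is limited). The gripper opens to 85 mm and grips with 20 to 120 N. Pads are 22 mm wide; open, the fingers measure 114 mm over their backs; the gripper's body (76 mm by 85 mm) begins 54 mm behind the grasp point. The pads swing forward as they close: fully open they stand 13 mm farther back than shut.
Start: joints at [-1.366, 0.423, 1.63, -0, 1.089, -0.019], TCP at [0.139, -0.609, 0.231] pointing down, gripper open.
Joint ranges: [-3, 3], [-0.9, 2.11], [0.09, 2.58], [-1.31, 4.45], [0.11, 2.69], [-2.54, 2.54]. Speed limits (rad/s): [2.39, 2.39, 3.01, 3.14, 3.14, 3.14].

INTERFACE

Orientations are given as a 3x3 rotation matrix whose columns are the frame's x, y, z axes.
In Python, from rig import get_state, viewer, robot gives the robot as it stands. The module is installed in compiled form; this text tells all that it offers.
- The arm moves only by the shell command python3 -m jog 'ROWS'. ROWS is JSON, a list of rows, each a list of 3 entries, a list of its own where there are three numbers: the shift along the tool's x, y, z as a fraction of full scale, then the turn, a rotation vector about the tool's x, y, z as a fraction of full scale, then the closure in counts, from 0 (fully open) to 255 (shut). A call has 1 to 10 rows; each row is the pose to reach, as a shift and turn from the pose commanded when the call began, along the tool's axes at that moment; what a row does not reach only later rows make up. Full scale, the value 1, is 1000 mm for a shift and 30 degrees for a turn. A row lasts 1/10 s, in which the tool goes at most 50 mm and 8.59 degrees, less where a joint would pass 70% of its speed; a pose out of reach is approached as far as the arm can. A call with a number of a shift or a turn outside -1 to 1 is refused whole. A call with a gripper value outside its range is refused whole. The fingers move at their own pace and stop on an object; the grip force is fixed at half the most. Time passes only in rows, so rows that repeat a pose let the fingers close. It gives the time, the measured TCP pose, the force, the opening and the grip force at its end, in the units of the state.
- get_state(): the state, without advancing time (a new reading comes with each control period).
- viewer.grab_frame(name): name is "side" or "top" or "wrist"; returns a dict with "img" (400x640x3 uint8, red, green, blue), "z_map" (400x640 float32, m along the optical axis (not along the pixel's ray), 0 where there is no reading), "fx", "fy", "cx", "cy" (pixels), "world_to_cam" (4x4, takes a point from world to camera coordinates); the wrist camera has in their place "mount" (4x4, takes a point from camera to tool coordinates, whose origin is the TCP and whose axes are the flange's). Camera axes: x right, y up, looking along -z (the intrinsics and any distortion apply to the point x, -y, -z); pixel columns grow to the right and rows downward; lengths in m; the calibration is good to about 2 mm. A picture is of the moment at which its call begins: read the wrist's pose just before it.
- robot.hand_in(): hands the job in; it is judged then, once.
The state is a dict: "clock": time; "qpos": joint angles; "qd": joint speeds; "tau": joint torques, N m; "ee_pos": TCP position; "tool_rot": TCP orientation; "force": force on the tool from outside, world axes, zero at the start; "ft_torque": the same for the moment, N m; "width": opening from 0.0 (shut) to 1.0 (fully open); "gripper_force": force on a finger pad.
Only numpy, scipy, OpenCV 4.12 (cv2) and the standard library are available. Lean on these libraries where they do the work, as an engineer would, in place of code of your own. Each camera call takes 0.05 s, during which the arm holds its last target. There are 200 camera calls.

TASK

Slide the sealed carton across the white loading deck onto the tipping roller tray until its own weight tips the tray, then let go so that it rolls down the roller lane by itself to the end stop and the tray swings back level. Slide it, never lift it (its bottom is only tucked shut), do not press on the tray, and leave the open carton and everything else where it stands.

Things in the scene. Friction and masses are not known exactly. Their poses are not given: they have to be found in the camera images.
- gate: the fixed tipping gate on the table. Origin: on the table surface straight below the tray's pivot axis, on the centre line. Cartons travel along its -y (about to the robot's right); +x points away from the robot, z up. It stands anywhere within 50 mm in x and 100 mm in y, turned up to 0.12 rad. From +y to -y: white deck, tipping tray, roller lane
- deck_centre (a point): centre of the level white loading deck's top (gate x = 0, y = +186 mm), 130 mm above the table. The deck is 310 mm wide (gate x = -155 to +155 mm) and reaches from gate y = +290 to +83 mm; no rim stands above its top
- tray_mouth (a point): point at the middle of the tray's deck-side end, at deck height (gate x = 0, y = +80 mm, 130 mm above the table)
- tray_tilt (a joint): tilt of the tipping tray (rad): 0 = level (its rest, held by a counterweight under the deck end), 0.20 = fully tipped, lane end down. Pivot 100 mm above the table at gate y = 0; damped. The sealed carton tips it by itself once the carton's centre is some 15 to 25 mm past the pivot (gate y = -15 to -25 mm); the tray swings back level when the carton has left
- tray: the aluminium tray with 7 cross rollers. Origin on the pivot axis, 100 mm above the table, axes as the gate's when level. It reaches from gate y = +80 to -120 mm. Roller tops 29 mm above the origin (1 mm below the deck), side channels 100 mm apart inside, 16 mm higher than the rollers, flared at the deck end. Its deck end rises 16 mm when it tips
- lane_end (a point): on the face of the rubber end stop at the low end of the roller lane, at roller height, on the centre line (gate y = -373 mm). The lane starts at gate y = -120 mm and falls 0.105 rad, roller tops 100 mm above the table at its start, 75 mm at the stop; side channels 110 mm apart, 16 mm above the free-turning rollers
- sealed_centre (a point): centre of the sealed carton: closed brown card, 60 wide (its x), 120 long (its y), 70 mm high (z), 0.4 to 0.53 kg, red tape along the top, white labels with green band. It starts on the deck on the robot's side or the far side, about 90 mm off the centre line, at gate y 170 to 205 mm, long side along the travel within 0.2 rad. Against the end stop its centre is at gate y = -313 mm
- open_carton: an open brown carton of the same size (60 x 120 x 70 mm, end flaps standing up to 90 mm), with a single jar in it, still waiting to be filled; on the other side of the deck. Origin at the centre of its underside. Leave it
- jar_dark: dark preserve jar with a white lid, 92 mm across, 150 mm tall, on the table beyond the roller lane; origin at the centre of its underside. Leave it
- jar_red: red preserve jar with a white lid, same size, next to it. Leave it
- amber_bottle0: amber bottle with black cap, 52 mm across, 135 mm tall, on the table left of the deck; origin at the centre of its underside. Leave it
- amber_bottle1: second amber bottle, same size. Leave it
- tape_dispenser: blue tape dispenser, 130 mm long, 88 mm high, on the table left of the deck. Leave it
There are look-alikes about, which are no part of the job. What is shaped like the part that bears sealed_centre but turquoise or yellow is not meant.

How it is judged:
On the way:
1. the sealed carton lies on the tray and its weight has tipped the tray (value of joint tray_tilt above 0.12 rad and y of sealed_centre in the frame of gate between -0.19 and 0.03 m), for 0.05 s.
At the end, for the whole second after the job is handed in: the sealed carton rests flat (within 0.25 rad) on the roller lane at its low end, its centre within 90 mm of the end stop's face and 35 mm of the centre line, still; the tray is back level (below 0.03 rad) (horizontal distance between sealed_centre and lane_end below 0.09 m and y of sealed_centre in the frame of gate above -0.345 m and x of sealed_centre in the frame of gate between -0.035 and 0.035 m and height (world z) of sealed_centre between 0.09 and 0.14 m and angle between sealed_centre's own z axis and vertical below 0.25 rad and linear speed of sealed_carton below 0.03 m/s and value of joint tray_tilt below 0.03 rad); the robot touches nothing.
It fails at once if the sealed carton is lifted more than 25 mm above the deck or tipped over (height (world z) of sealed_centre above 0.19 m or angle between sealed_centre's own z axis and vertical above 0.7 rad).
It fails at once if the robot presses on the tray (more than 3 N) (contact force between any of the fingers, the arm and tray above 3 N).
It fails at once if the robot pushes or holds the carton beyond the tray, down the lane (y of sealed_centre in the frame of gate below -0.12 m and contact force between any of the fingers, the arm and sealed_carton above 1 N).
It fails at once if the open carton is moved more than 30 mm (distance of open_carton from where it was at the start of the episode above 0.03 m).
It fails at once if a jar, bottle or the tape dispenser is moved more than 30 mm (distance of any of jar_dark, jar_red, amber_bottle0, amber_bottle1, tape_dispenser from where it was at the start of the episode above 0.03 m).
It also fails if it takes over 53 s, if anything falls off the work surface, if the arm or the gripper's body presses on something with over 40 N, if the wrist force passes 120 N, or if a joint passes its speed limit or range.

## Working session

There is one attempt and no reset: what is moved stays moved. The work goes in short steps, Python scripts to look and compute and a shell command to move; the robot and the scene stay as the last step left them, time stands still between calls to the robot, and variables do not carry over. Pictures are saved under pics/ and viewed, at most 10 in all, crops included, and the job is handed in when it is done.

```bash
mkdir -p pics; cat > h.py <<'E'
import numpy as np,cv2,pickle
from rig import get_state,viewer,robot
def grab(n):
    s=get_state(); f=viewer.grab_frame(n)
    if 'mount' in f:
        T=np.eye(4);T[:3,:3]=s['tool_rot'];T[:3,3]=s['ee_pos'];f['c2w']=T@np.array(f['mount'])
    else: f['c2w']=np.linalg.inv(f['world_to_cam'])
    return f
def cloud(f):
    z=f['z_map'];v,u=np.mgrid[:z.shape[0],:z.shape[1]]
    p=np.stack([(u-f['cx'])/f['fx']*z,-(v-f['cy'])/f['fy']*z,-z,np.ones_like(z)],-1)
    P=(p@f['c2w'].T)[...,:3];P[z==0]=np.nan;return P
def save(f,n): cv2.imwrite('pics/'+n,f['img'][...,::-1])
E
python3 - <<'E'
from h import *
for n in ('top','side'):
    f=grab(n);save(f,n+'0.png');pickle.dump(f,open(n+'.pkl','wb'));print({k:v for k,v in f.items() if k not in('img','z_map')})
print(get_state())
E
```

```text
{'fx': 414.64874812406316, 'fy': 414.64874812406316, 'cx': 315.56794141896086, 'cy': 194.5577089820776, 'world_to_cam': array([[-0.01198917, -0.99992225, -0.00342975,  0.06447368],
       [ 0.99618263, -0.0122408 ,  0.08643102, -0.5334301 ],
       [-0.08646628, -0.00238042,  0.99625193, -1.14597676],
       [ 0.        ,  0.        ,  0.        ,  1.        ]]), 'c2w': array([[-0.01198917,  0.99618263, -0.08646628,  0.43307844],
       [-0.99992225, -0.0122408 , -0.00238042,  0.05521115],
       [-0.00342975,  0.08643102,  0.99625193,  1.1880076 ],
       [ 0.        ,  0.        ,  0.        ,  1.        ]])}
{'fx': 385.9404177044655, 'fy': 385.9404177044655, 'cx': 315.706881001664, 'cy': 199.80740485703626, 'world_to_cam': array([[-0.9323936 , -0.36097724,  0.01837424,  0.51778553],
       [ 0.20866351, -0.49607014,  0.84283685, -0.19434471],
       [-0.29513001,  0.78968971,  0.5378554 , -1.18275657],
       [ 0.        ,  0.        ,  0.        ,  1.        ]]), 'c2w': array([[-0.9323936 ,  0.20866351, -0.29513001,  0.1742656 ],
       [-0.36097724, -0.49607014,  0.78968971,  1.
[... 218 characters left out ...]
.40127603e-05,
        1.08861827e+00, -1.90167537e-02]), 'qd': array([-0.00091723, -0.00346865, -0.00268974,  0.0012159 ,  0.00098502,
       -0.00167856]), 'tau': array([-2.84401249e-04, -5.58428621e+01, -2.82444799e+01,  1.04412658e-05,
        2.91618679e-03,  2.45551223e-05]), 'ee_pos': array([ 0.13862339, -0.60889831,  0.23059749]), 'tool_rot': array([[ 9.75062353e-01,  2.21930908e-01, -2.84214394e-04],
       [ 2.21931086e-01, -9.75061306e-01,  1.42946796e-03],
       [ 4.01166648e-05, -1.45689641e-03, -9.99998938e-01]]), 'force': array([ 0.30434115, -0.07298358, -0.35613362]), 'ft_torque': array([0.00901758, 0.01942412, 0.03232116]), 'gripper_force': 0.0, 'width': 0.9995161413156602}
```

View pics/top0.png

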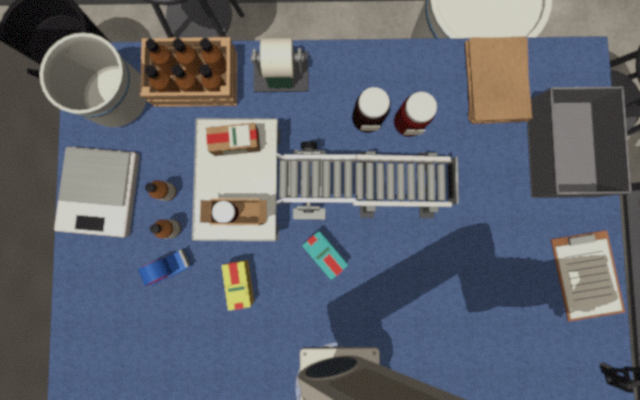

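View pics/side0.png

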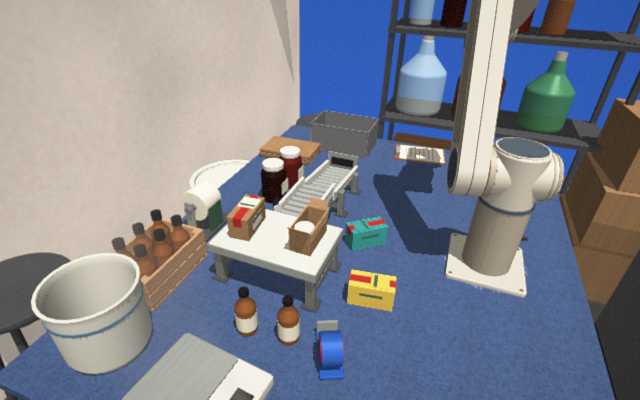

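Candidates in the top view are the brown closed carton at (232,138), far side of the deck, the open one with a jar at (233,211), the yellow one at (236,286) and the turquoise one at (325,255). I choose the one at (232,138), with the red tape and the green band on a white label. Next I'll measure it and check a crop.

```bash
python3 - <<'E'
from h import *
f=pickle.load(open('top.pkl','rb'));P=cloud(f)
def box(m,n):
    m=m&np.isfinite(P[...,2]); c,l,st,_=cv2.connectedComponentsWithStats(m.astype(np.uint8))
    i=1+np.argmax(st[1:,4]);q=P[l==i];r=cv2.minAreaRect((q[:,:2]*1000).astype(np.float32))
    print(n,len(q),r,'z',np.median(q[:,2]));return q
v,u=np.mgrid[:400,:640]
R=lambda a,b,c,d:(u>=a)&(u<b)&(v>=c)&(v<d)
box((abs(P[...,2]-.13)<.012)&R(180,277,110,250),'deck')
box((abs(P[...,2]-.2)<.012)&R(190,275,115,170),'sealed top')
box((P[...,2]>.16)&R(190,275,190,230),'open')
box((P[...,2]>.09)&R(285,460,150,210)&(P[...,2]<.16),'tray+lane')
box((P[...,2]>.05)&R(345,392,85,140),'jar dark');box((P[...,2]>.05)&R(394,440,85,140),'jar red')
for p in [(194,120),(277,119),(277,239),(194,240),(455,158),(455,203),(285,180),(320,180),(350,180),(380,180),(450,180),(310,146)]:print(p,P[p[1],p[0]].round(3))
img=f['img'];a=cv2.resize(img[105:250,180:300],None,fx=5,fy=4.1379,interpolation=cv2.INTER_CUBIC);cv2.imwrite('pics/c1.png',a[...,::-1])
E
```

```text
deck 6766 ((569.8733520507812, 264.4608459472656), (214.71688842773438, 316.9390563964844), 88.92874908447266) z 0.13115775276078867
sealed top 1261 ((662.2843017578125, 261.1890563964844), (60.803470611572266, 121.61418151855469), 4.575497627258301) z 0.2017545712737
open 1215 ((481.219482421875, 251.24658203125), (156.12757873535156, 63.868045806884766), 87.95560455322266) z 0.2001648215722328
tray+lane 4798 ((565.9442138671875, -85.86555480957031), (444.7955017089844, 156.48146057128906), 89.66192626953125) z 0.12407084470067897
jar dark 1184 ((755.3402709960938, -92.2038803100586), (88.53352355957031, 85.77763366699219), 89.33389282226562) z 0.14974077382682216
jar red 1262 ((743.0657958984375, -213.53350830078125), (88.49562072753906, 90.27638244628906), 0.9719935059547424) z 0.1493303581983081
(194, 120) [ 0.76   0.412 -0.002]
(277, 119) [0.758 0.168 0.005]
(277, 239) [0.411 0.169 0.006]
(194, 240) [ 0.41   0.406 -0.   ]
(455, 158) [ 0.615 -0.303  0.13 ]
(455, 203) [ 0.499 -0.3    0.124]
(285, 180) [0.564 0.136 0.125]
(320, 180) [0.565 0.046 0.108]
(350, 180) [ 0.561 -0.031  0.129]
(380, 180) [ 0.565 -0.114  0.093]
(450, 180) [ 0.561 -0.296  0.103]
(310, 146) [0.652 0.071 0.127]
```

View pics/c1.png

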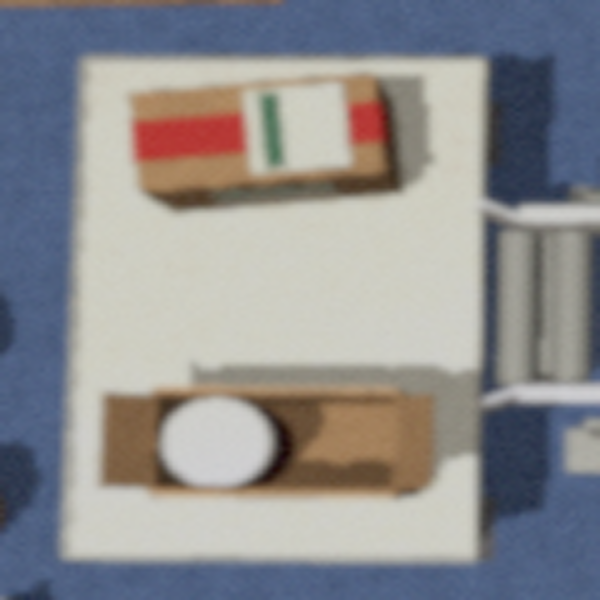

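The crop shows the sealed carton: closed brown card, red tape, white label with green band, centre at about (262,135) in the crop. The open carton with its jar is at (265,443). Next I'll refine the gate axis and work out the moves.

```bash
cat >> h.py <<'E'
def go(p,yaw):  # shift (scale 1 m) and tool-z turn (scale 30deg) to reach p with tool x at yaw
    s=get_state();R=np.array(s['tool_rot']);d=R.T@(np.array(p)-s['ee_pos'])
    c,q=np.cos(yaw),np.sin(yaw);W=np.array([[c,q,0],[q,-c,0],[0,0,-1.]])
    r=cv2.Rodrigues(R.T@W)[0].ravel()/np.radians(30)
    print('t',s['clock'],'ee',np.round(s['ee_pos'],4),'shift',d.round(4),'turn',r.round(3),'F',np.round(s['force'],1),'w',round(s['width'],3))
E
python3 - <<'E'
from h import *
f=pickle.load(open('top.pkl','rb'));P=cloud(f);C=[]
for u in range(300,455,3):
    c=P[150:212,u];z=c[:,2];ok=np.isfinite(z)
    # rollers between rails: median-free centre from outer rail extents
    y=np.nanmedian(c[:,1]);lane=y<-0.05
    zr=.145 if not lane else .116-(-y-.042)*.1
    m=ok&(abs(z-zr)<.008)&(abs(c[:,0]-.563)<.075)
    x=c[m,0]
    if m.sum()>2 and x.max()-x.min()>.09: C.append((y,(x.max()+x.min())/2,x.max()-x.min()))
C=np.array(C);k=np.polyfit(C[:,0],C[:,1],1);print(C[::6].round(3),k)
# deck edges
m=(abs(P[...,2]-.13)<.012);v,u=np.mgrid[:400,:640];m&=(u>180)&(u<277)&(v>110)&(v<250)
q=P[m];q=q[(abs(q[:,1]-.264)<.09)];e=[]
for y in np.arange(.18,.35,.01):
    x=q[abs(q[:,1]-y)<.005,0];e.append((y,x.min(),x.max()))
e=np.array(e);print('deck edges',np.polyfit(e[:,0],e[:,1],1),np.polyfit(e[:,0],e[:,2],1))
go([.662,.261,.30],1.651)
E
```

```text
[[ 0.102  0.566  0.117]
 [ 0.051  0.566  0.117]
 [ 0.005  0.565  0.117]
 [-0.052  0.564  0.128]
 [-0.113  0.563  0.131]
 [-0.149  0.562  0.129]
 [-0.198  0.562  0.13 ]
 [-0.247  0.56   0.127]
 [-0.319  0.56   0.122]] [0.01660214 0.56467933]
deck edges [0.02823869 0.40477004] [0.03615484 0.71732567]
t 0.1 ee [ 0.1386 -0.6089  0.2306] shift [ 0.7034 -0.7322 -0.0683] turn [-2.000e-03 -2.000e-03 -2.726e+00] F [ 0.3 -0.1 -0.4] w 1.0
```

```bash
python3 -m jog '[[[0,0,-0.07],[0,0,0],0],[[0,0,-0.07],[0,0,0],0],[[0.3,-0.31,-0.07],[0,0,-0.91],0],[[0.3,-0.31,-0.07],[0,0,-0.91],0],[[0.3,-0.31,-0.07],[0,0,-0.91],0],[[0.3,-0.31,-0.07],[0,0,-0.91],0],[[0.3,-0.31,-0.07],[0,0,-0.91],0],[[0.3,-0.31,-0.07],[0,0,-0.91],0],[[0.3,-0.31,-0.07],[0,0,-0.91],0],[[0.3,-0.31,-0.07],[0,0,-0.91],0]]'; python3 -c "
from h import *
go([.662,.261,.30],1.651)"
```

```text
clock: 1.1
ee_pos: [0.3466, -0.2655, 0.3013]
tool_rot: [[0.765, 0.644, 0.0], [0.644, -0.765, 0.0], [0.0, -0.0, -1.0]]
force: [1.7, 0.1, 0.2]
width: 0.995
gripper_force: 0.0
t 1.1 ee [ 0.3466 -0.2655  0.3013] shift [ 0.5804 -0.1996  0.0013] turn [ 0.    -0.    -1.817] F [1.7 0.1 0.2] w 0.995
```

```bash
python3 -m jog '[[[0.4,-0.14,0],[0,0,-0.91],0],[[0.4,-0.14,0],[0,0,-0.91],0],[[0.4,-0.14,0],[0,0,-0.91],0],[[0.4,-0.14,0],[0,0,-0.91],0],[[0.4,-0.14,0],[0,0,-0.91],0],[[0.4,-0.14,0],[0,0,-0.91],0],[[0.4,-0.14,0],[0,0,-0.91],0],[[0.4,-0.14,0],[0,0,-0.91],0],[[0.4,-0.14,0],[0,0,-0.91],0],[[0.4,-0.14,0],[0,0,-0.91],0]]'; python3 -c "
from h import *
go([.662,.261,.30],1.651)"
```

```text
clock: 2.1
ee_pos: [0.5628, 0.1002, 0.3006]
tool_rot: [[0.381, 0.925, -0.0], [0.925, -0.381, 0.0], [0.0, -0.0, -1.0]]
force: [0.8, -0.5, -0.2]
width: 0.999
gripper_force: 0.0
t 2.1 ee [0.5628 0.1002 0.3006] shift [0.1864 0.0305 0.0007] turn [-0.001 -0.001 -0.899] F [ 0.8 -0.5 -0.2] w 0.999
```

```bash
python3 -m jog '[[[0.186,0.03,0],[0,0,-0.9],0],[[0.186,0.03,0],[0,0,-0.9],0],[[0.186,0.03,0],[0,0,-0.9],0],[[0.186,0.03,0],[0,0,-0.9],0],[[0.186,0.03,0],[0,0,-0.9],0],[[0.186,0.03,0],[0,0,-0.9],0],[[0.186,0.03,0],[0,0,-0.9],0]]'; python3 - <<'E'
from h import *
f=grab('wrist');save(f,'w1.png')
P=cloud(f);z=P[...,2]
m=np.isfinite(z)&(abs(z-.2)<.012)&(abs(P[...,0]-.662)<.09)&(abs(P[...,1]-.261)<.11)
q=P[m];print(len(q),cv2.minAreaRect((q[:,:2]*1000).astype(np.float32)),np.median(q[:,2]))
go([.662,.261,.16],1.651)
E
```

```text
clock: 2.8
ee_pos: [0.6602, 0.2561, 0.301]
tool_rot: [[-0.076, 0.997, -0.001], [0.997, 0.076, -0.001], [-0.001, -0.001, -1.0]]
force: [-0.3, 0.8, -0.0]
width: 1.001
gripper_force: 0.0
10755 ((660.5629272460938, 262.8953857421875), (60.1920280456543, 121.65652465820312), 5.160611152648926) 0.200056724792464
t 2.85 ee [0.6603 0.256  0.3013] shift [0.005  0.0021 0.1413] turn [-0.002  0.001 -0.009] F [-0.7 -1.  -0.3] w 0.999
```

View pics/w1.png

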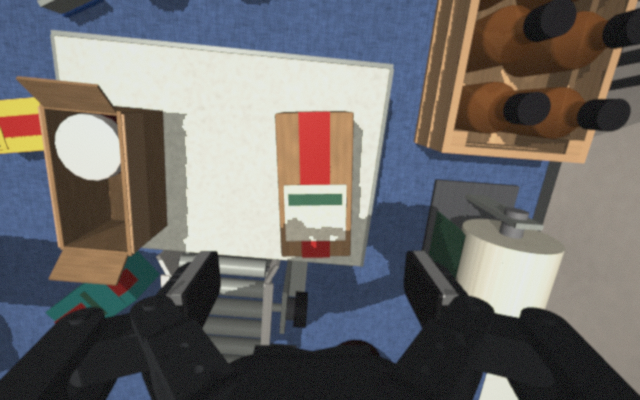

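The wrist view shows the carton at (314,183), centred between the fingers at x≈200 and 430. The open carton at (100,160) is well clear, so I'll descend and grip.

```bash
python3 -m jog '[[[0.006,0.001,0],[0,0,-0.02],0],[[0.006,0.001,0.04],[0,0,-0.02],0],[[0.006,0.001,0.08],[0,0,-0.02],0],[[0.006,0.001,0.11],[0,0,-0.02],0],[[0.006,0.001,0.13],[0,0,-0.02],0],[[0.006,0.001,0.141],[0,0,-0.02],0],[[0.006,0.001,0.141],[0,0,-0.02],0]]' && python3 -m jog '[[[0,0,0],[0,0,0],60],[[0,0,0],[0,0,0],80],[[0,0,0],[0,0,0],110],[[0,0,0],[0,0,0],140],[[0,0,0],[0,0,0],140],[[0,0,0],[0,0,0],140]]'; python3 - <<'E'
from h import *
go([.567,.228,.16],1.555)
go([.5652,.048,.16],1.555)
E
```

```text
clock: 3.55
ee_pos: [0.6606, 0.2631, 0.159]
tool_rot: [[-0.087, 0.996, -0.002], [0.996, 0.087, -0.001], [-0.001, -0.002, -1.0]]
force: [-0.9, 1.1, 0.4]
width: 0.997
gripper_force: 0.0
clock: 4.15
ee_pos: [0.6625, 0.2641, 0.1625]
tool_rot: [[-0.088, 0.996, 0.003], [0.996, 0.088, 0.001], [0.001, 0.003, -1.0]]
force: [-0.4, 0.1, 7.0]
width: 0.692
gripper_force: 67.4
t 4.15 ee [0.6625 0.2641 0.1625] shift [-0.0276 -0.0983  0.0022] turn [ 0.006 -0.002  0.198] F [-0.4  0.1  7. ] w 0.692
t 4.15 ee [0.6625 0.2641 0.1625] shift [-0.2067 -0.1159  0.002 ] turn [ 0.006 -0.002  0.198] F [-0.4  0.1  7. ] w 0.692
```

```bash
python3 -m jog '[[[0,0,-0.002],[0,0,0],140],[[-0.003,-0.01,-0.002],[0,0,0.02],140],[[-0.006,-0.022,-0.002],[0,0,0.05],140],[[-0.01,-0.036,-0.002],[0,0,0.08],140],[[-0.014,-0.05,-0.002],[0,0,0.11],140],[[-0.018,-0.064,-0.002],[0,0,0.14],140],[[-0.022,-0.078,-0.002],[0,0,0.17],140],[[-0.025,-0.089,-0.002],[0,0,0.19],140],[[-0.028,-0.097,-0.002],[0,0,0.2],140],[[-0.028,-0.097,-0.002],[0,0,0.2],140]]'; python3 - <<'E'
from h import *
go([.5652,.048,.16],1.555)
f=grab('top');P=cloud(f);z=P[...,2]
save(f,'t2.png')
f=grab('wrist');save(f,'w2.png')
E
```

```text
clock: 5.15
ee_pos: [0.5658, 0.2267, 0.1626]
tool_rot: [[0.017, 1.0, -0.002], [1.0, -0.017, -0.001], [-0.001, -0.002, -1.0]]
force: [-4.6, -1.6, 4.6]
width: 0.697
gripper_force: 67.1
t 5.15 ee [0.5658 0.2267 0.1626] shift [-0.1787  0.0024  0.0027] turn [-0.003  0.001 -0.003] F [-4.6 -1.6  4.6] w 0.697
```

View pics/w2.png

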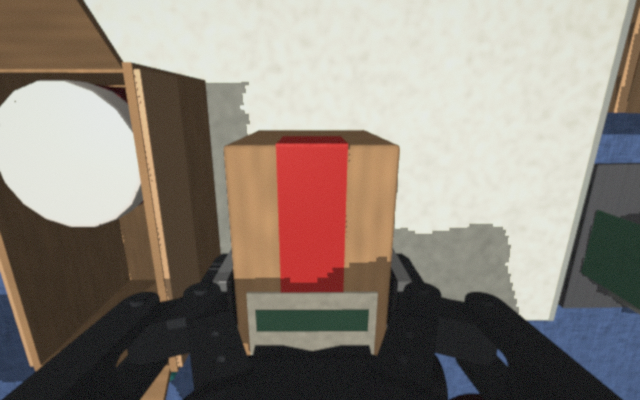

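The carton is held square between the fingers, with its rear top edge at (312,140), and the open carton at left hasn't been touched. Sliding on to just past the pivot.

```bash
python3 -m jog '[[[-0.008,0,0],[0,0,0],140],[[-0.025,0.001,0],[0,0,0],140],[[-0.045,0.001,0],[0,0,0],140],[[-0.068,0.002,0],[0,0,0],140],[[-0.091,0.002,0],[0,0,0],140],[[-0.114,0.002,0],[0,0,0],140],[[-0.137,0.002,0],[0,0,0],140],[[-0.158,0.002,0],[0,0,0],140],[[-0.17,0.002,0],[0,0,0],140],[[-0.177,0.002,0],[0,0,0],140]]'; python3 - <<'E'
from h import *
go([.5652,.048,.16],1.555)
f=grab('side');save(f,'s3.png')
E
```

```text
clock: 6.25
ee_pos: [0.5659, 0.0487, 0.1618]
tool_rot: [[0.019, 1.0, -0.001], [1.0, -0.019, -0.0], [-0.0, -0.001, -1.0]]
force: [-0.6, -0.3, -4.0]
width: 0.697
gripper_force: 66.5
t 6.25 ee [0.5659 0.0487 0.1618] shift [-0.0008 -0.0007  0.0018] turn [-0.002  0.001 -0.005] F [-0.6 -0.3 -4. ] w 0.697
```

View pics/s3.png

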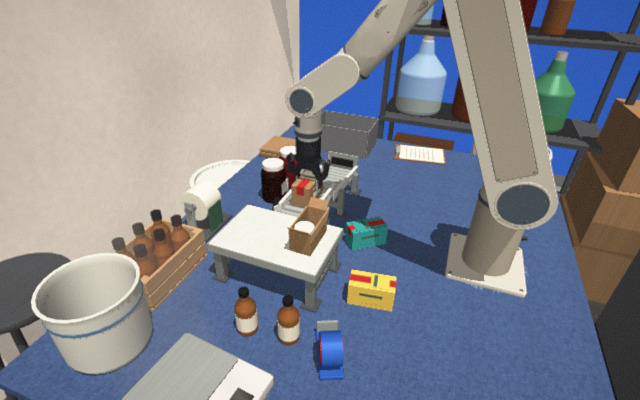

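The carton is on the tray at (303,187) and the force reading shows the gripper now carries most of its weight. Releasing, then raising the hand.

```bash
python3 -m jog '[[[0,0,0],[0,0,0],0],[[0,0,0],[0,0,0],0],[[0,0,0],[0,0,0],0],[[0,0,-0.02],[0,0,0],0],[[0,0,-0.06],[0,0,0],0],[[0,0,-0.1],[0,0,0],0],[[0,0,-0.14],[0,0,0],0],[[0,0,-0.14],[0,0,0],0]]'; python3 - <<'E'
from h import *
f=grab('side');save(f,'s4.png')
E
```

```text
clock: 7.1
ee_pos: [0.5696, 0.0512, 0.3088]
tool_rot: [[0.016, 1.0, 0.011], [1.0, -0.016, 0.001], [0.001, 0.011, -1.0]]
force: [1.4, -0.2, 0.0]
width: 1.0
gripper_force: 0.0
```

View pics/s4.png

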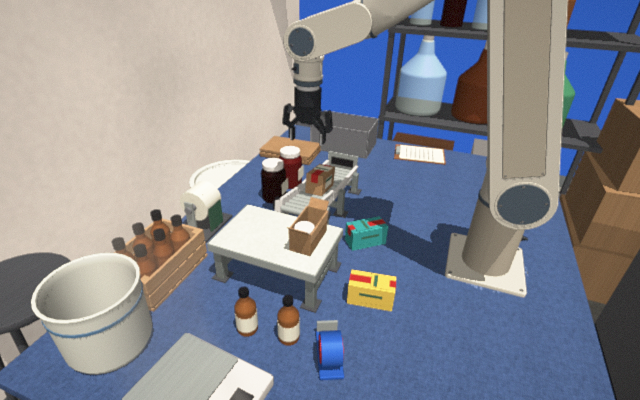

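The carton, now at (321,178), has left the gripper and is rolling down. I'll let time pass, move the hand clear and check.

```bash
python3 -m jog '[[[0.15,0,-0.05],[0,0,0],0],[[0.15,0,-0.05],[0,0,0],0],[[0.15,0,-0.05],[0,0,0],0],[[0.15,0,-0.05],[0,0,0],0],[[0.15,0,-0.05],[0,0,0],0],[[0.15,0,-0.05],[0,0,0],0],[[0.15,0,-0.05],[0,0,0],0],[[0.15,0,-0.05],[0,0,0],0],[[0.15,0,-0.05],[0,0,0],0],[[0.15,0,-0.05],[0,0,0],0]]'; python3 - <<'E'
from h import *
f=grab('top');save(f,'t5.png');P=cloud(f);v,u=np.mgrid[:400,:640]
m=(P[...,2]>.135)&(abs(P[...,0]-.56)<.06)&(P[...,1]<-.05)&(P[...,1]>-.32)&(P[...,2]<.2)
q=P[m];print(len(q),len(q) and (cv2.minAreaRect((q[:,:2]*1000).astype(np.float32)),np.median(q[:,2])))
for y in (.12,.09,.06,0,-.03):
    w=(abs(P[...,1]-y)<.012)&(abs(P[...,0]-.566)<.04)&np.isfinite(P[...,2]);print(y,w.sum(),np.percentile(P[w][:,2],85) if w.sum() else None)
E
```

```text
clock: 8.15
ee_pos: [0.5689, 0.1996, 0.3522]
tool_rot: [[0.018, 1.0, -0.0], [1.0, -0.018, -0.0], [-0.0, -0.0, -1.0]]
force: [-0.3, 0.4, 1.1]
width: 1.003
gripper_force: 0.0
1196 (((561.1868896484375, -240.44482421875), (128.67953491210938, 60.742645263671875), 89.31812286376953), np.float64(0.15339508064930496))
0.12 560 0.7138099803205893
0.09 217 0.13159085714619784
0.06 286 0.1311561223893427
0 264 0.13114311755429164
-0.03 262 0.13158911393807654
```

View pics/t5.png

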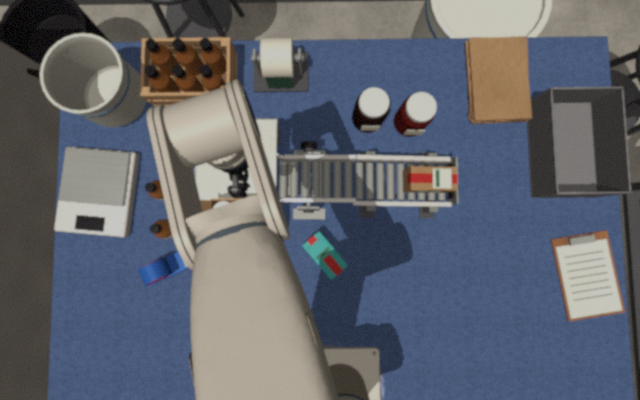

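The carton at (432,179) is against the end stop at (456,180), on the centre line. Its measured centre is (0.561,-0.240), within 5 mm of the expected spot, and the tray is level. I'll let it settle a moment and hand in.

```bash
python3 -m jog '[[[0,0,0],[0,0,0],0],[[0,0,0],[0,0,0],0],[[0,0,0],[0,0,0],0],[[0,0,0],[0,0,0],0],[[0,0,0],[0,0,0],0],[[0,0,0],[0,0,0],0]]' >/dev/null; python3 -c "
from rig import robot;print(robot.hand_in())"
```

```text
the job is handed in; nothing more can be done
None
```

The job is handed in: the sealed carton was slid onto the tray and released, rolled by itself to the end stop on the centre line, and the tray is back level, with nothing else seen moved; the tilt angle itself wasn't measured, and the hand-in returned no verdict.

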